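Lock a connector module into its test nest

TASK

Lock the blue connector module into the test nest by pushing alone: push the module along its channel until it is fully home against the far fence, then push the orange tab of the sprung bolt all the way across to its stop and let it go, so that the bolt springs back and catches on its stop pin at mid position, lying behind the module. Do not lift the module, and leave the cup, the jar, the parts box and the screwdriver as they are.

Things in the scene. Friction and masses are not known exactly. Their poses are not given: they have to be found in the camera images.
- nest: Fixed test nest: aluminium base plate 240 x 240 x 10 mm screwed to the bench. Origin at bench level; in its frame the plate spans x -120..120, y -150..90 mm, top at z = 10. The module's channel runs along x, centre line y = 30 mm, 74 mm wide, between dark rails (tops z = 30, gap for the bolt at x -28..7), open above and at the near (-x) end. The bolt slides along +y at x -16..0.
- fence_face (a point): Centre of the near face of the dark fence that closes the channel's far end: nest x = 95, y = 30, z = 30 mm; the fence is 90 mm wide, its top at z = 50 mm.
- pin_nose (a point): Nose of the sprung brass stop pin, 8 mm thick, at nest x = -17, y = -50, z = 22 mm. It sits in a grey block (x -76..-30, y -60..-40, top z = 34 mm) on the near side of the bolt, with a black ball at its rear end (x -101 to -85 mm). The bolt's ramp pushes it aside and it snaps out again by itself: it need not be touched.
- module: Blue metal box, 90 (x) x 70 (y) x 45 (z) mm, silver and brass connectors 8 mm high on top, 0.35 to 0.7 kg, loose in the channel with 2 mm play each side. Origin at the centre of its underside, axes along the nest's. Starts 25 to 55 mm short of home. Home, touching the fence, its origin is at nest x = 50 mm, its back face at x = 5 mm. Until it is home it blocks the bolt.
- module_back (a point): Centre of the module's flat back face (the -x face, towards the channel's open end), half-way up (22.5 mm above the channel floor). Push here towards nest +x.
- tab_face (a point): Point on the flat outer (-y) face of the bolt's orange tab, to be pushed towards nest +y; it moves with the bolt. The tab is 44 mm wide (nest x -24..20), 10 mm thick, z 16 to 62 mm; this point is at nest x = -8, z = 40, and y = -115 mm when the bolt is at rest. Beyond the face (-y) all is free above the base plate.
- bolt (a joint): Travel of the sprung bolt towards nest +y, m: 0 at rest (withdrawn), 0.050 at the far stop. The spring pushes back with 3 N at rest, 8 N at the far stop. Pushed beyond 0.031, its tooth has passed the stop pin; on release it comes back and stays caught at 0.030 (mid), the steel bar then 17 mm across behind the module. Released earlier it returns to 0.
- cup: White cup, 72 mm across, 85 mm high, standing loose on the bench near the nest; origin at its underside. To be left alone.
- jar: Glass jar with white cap, 64 mm across, 85 mm high, standing loose on the bench near the nest; origin at its underside. To be left alone.
- parts_box: Open grey parts box, 80 x 60 x 35 mm, standing loose on the bench near the nest; origin at its underside. To be left alone.
- screwdriver: Red-handled screwdriver lying on the bench beyond the fence, loose; its x axis runs from handle to tip. To be left alone.
Mind the look-alikes: they are no part of the job. What is shaped like the module but red is not meant.

How it is judged (in metres and radians):
On the way, in this order (a step that is already met when the one before it is completed fails the run):
1. the module is pushed home against the fence (x of module in the frame of nest above 0.0465 m), for 0.2 s.
2. the bolt is pushed well past its stop pin, towards its far stop (value of joint bolt above 0.036 m).
At the end, for the whole second after the job is handed in: The bolt rests, caught on its stop pin, at 0.030 m of travel within 3 mm; the module lies flat in the channel, home against the fence within 3.5 mm, at rest (value of joint bolt between 0.027 and 0.033 m and velocity of joint bolt between -0.01 and 0.01 m/s and x of module in the frame of nest above 0.0465 m and z of module in the frame of nest below 0.013 m and linear speed of module below 0.01 m/s); the robot touches nothing.
It fails at once if the module is lifted or tipped (z of module in the frame of nest above 0.018 m or angle between module's own z axis and vertical above 0.2 rad).
It fails at once if the cup, jar, parts box or screwdriver is displaced by more than 20 mm or tipped (distance of any of cup, jar, parts_box, screwdriver from where it was at the start of the episode above 0.02 m or angle between any of cup, jar, parts_box's own z axis and vertical above 0.3 rad).
It also fails if it takes over 48 s, if anything falls off the work surface, if the arm or the gripper's body presses on something with over 40 N, if the wrist force passes 120 N, or if a joint passes its speed limit or range.

ROBOT

A 6-joint arm with a two-finger parallel gripper is mounted at the origin on the work surface. World frame = base frame: x ahead of the robot, y to its left, z up, the work surface at z = 0. Lengths are in mm, angles in rad, forces in N, time in s.
With the tool pointing down it reaches from about 275 to 750 mm from the base axis. Payload 10.2 kg.
Tool frame: the origin (TCP) lies at the very end of the fingers, on their centre line; the grasp point (between the pads) lies 19 mm behind it; y points along the fingers, x is the direction in which the jaws open and shut, and the axes are right-handed (so a half turn about y gives the same grasp; the last joint's range is limited). The gripper opens to 85 mm and grips with 20 to 120 N. Pads are 22 mm wide; open, the fingers measure 114 mm over their backs; the gripper's body (76 mm by 85 mm) begins 54 mm behind the grasp point. The pads swing forward as they close: fully open they stand 13 mm farther back than shut.
Start: joints at [0.992, 0.313, 1.498, -0, 1.331, -0.223], TCP at [182.892, 492.12, 231.294] pointing down, gripper open.
Joint ranges: [-2.94, 2.94], [-0.97, 2.17], [0.19, 2.56], [-1.23, 4.37], [0.02, 3.11], [-2.88, 2.88]. Speed limits (rad/s): [2.39, 2.39, 3.01, 3.14, 3.14, 3.14].

INTERFACE

Orientations are given as a unit quaternion [w, x, y, z].
In Python, from rig import telemetry, imaging, ctrl gives the robot as it stands.
- The arm moves only by the shell command python3 -m handwheel 'ROWS' [FORCE]. ROWS is JSON, a list of rows, each an object with "delta_pos": the shift along the tool's x, y, z in cm, a list of three; "twist": the turn, a rotation vector about the tool's x, y, z in rad, a list of three; "jaw": the opening, from 0 (shut) to 1 (fully open). A call has exactly 10 rows; each row is the pose to reach, as a shift and turn from the pose commanded when the call began, along the tool's axes at that moment; what a row does not reach only later rows make up. A row lasts 1/12 s, in which the tool goes at most 41.7 mm and 7.16 degrees, less where a joint would pass 70% of its speed; a pose out of reach is approached as far as the arm can. A call with a gripper value outside its range is refused whole. The fingers move at their own pace and stop on an object; FORCE is the grip in N (left out, the last holds). Time passes only in rows, so rows that repeat a pose let the fingers close, or fill a call up. It gives the time, the measured TCP pose, the force and the opening at its end, in the units of the state.
- telemetry.sense(): the state, without advancing time (a new reading comes with each control period).
- imaging.capture(name): name is "side" or "top"; returns a dict with "frame" (420x560x3 uint8, red, green, blue), "z_map" (420x560 float32, mm along the optical axis (not along the pixel's ray), 0 where there is no reading), "fx", "fy", "cx", "cy" (pixels), "rvec" (rotation vector, rad) and "tvec" (3), from world to camera coordinates, as OpenCV has them. Camera axes: x right, y down, z forward; pixel columns grow to the right and rows downward; lengths in mm; the calibration is good to about 2 mm. A picture is of the moment at which its call begins.
- ctrl.finish_job(): hands the job in, once; it reports no verdict.
The state is a dict: "time_s": time; "joints": joint angles; "dq": joint speeds; "tau": joint torques, N m; "eef_pos": TCP position; "ee_rot": TCP orientation; "force": force on the tool from outside, world axes, zero at the start; "wrist_torque": the same for the moment, N m; "grip_width": opening from 0.0 (shut) to 1.0 (fully open).
Only numpy, scipy, OpenCV 4.12 (cv2) and the standard library are available. Lean on these libraries where they do the work, as an engineer would, in place of code of your own. Each camera call takes 0.05 s, during which the arm holds its last target.

## Working session

There is one attempt and no reset: what is moved stays moved. The work goes in short steps, Python scripts to look and compute and a shell command to move; the robot and the scene stay as the last step left them, time stands still between calls to the robot, and variables do not carry over. Pictures are saved under pics/ and viewed, and the job is handed in when it is done.

```bash
ls; mkdir -p pics; python3 - <<'E'
from rig import telemetry, imaging
import cv2,numpy as np
print(telemetry.sense())
for n in ("side","top"):
    c=imaging.capture(n)
    cv2.imwrite(f"pics/{n}0.png",c["frame"][:,:,::-1])
    np.savez(f"{n}0.npz",**c)
    print(n,c["fx"],c["fy"],c["cx"],c["cy"],c["rvec"],c["tvec"])
E
```

```text
pics
{'time_s': 0.0, 'joints': array([ 9.91626413e-01,  3.13503992e-01,  1.49842396e+00,  2.06710551e-05,
        1.33098540e+00, -2.23372476e-01]), 'dq': array([-0.00062267,  0.0014496 ,  0.00057265,  0.00010542, -0.00030602,
       -0.00125157]), 'tau': array([ 2.44997726e-03, -4.12266684e+01, -2.59738129e+01, -2.54805235e-05,
        4.21038712e-03, -1.25980881e-05]), 'eef_pos': array([182.73246637, 491.91049665, 230.71238452]), 'ee_rot': array([-0.58042224,  0.58075905,  0.40319085, -0.40406198]), 'force': array([-1.21621816,  0.27760944, -0.15200204]), 'wrist_torque': array([ 0.03353954, -0.0081108 , -0.00216612]), 'grip_width': 0.9987184506318552}
side 418.6286080094734 418.6286080094734 284.51047110924344 211.39096823645022 [ 2.33752606 -0.5857086   0.23001893] [-536.37888641  277.86546437  572.16266354]
top 416.48957507936234 416.48957507936234 285.12454887932415 206.83003974594146 [ 2.1593963  -2.17082461  0.07531895] [ 41.13146572 637.44671695 737.40466299]
```

View pics/side0.png

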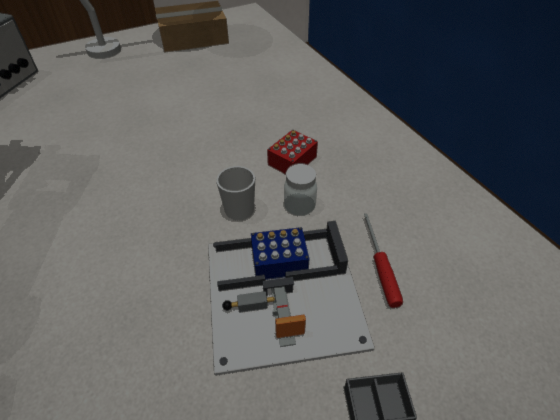

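View pics/top0.png

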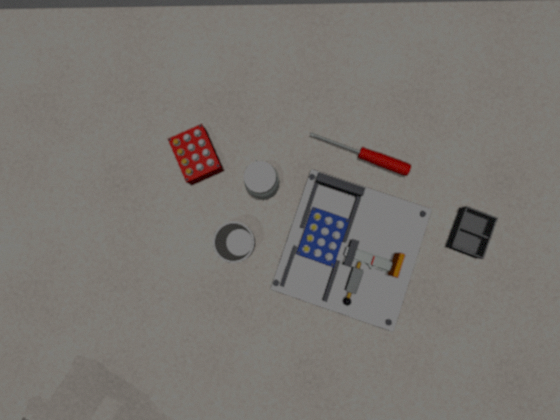

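The side view shows the blue module near (279,252) and its red look-alike at (292,150). In the top view the blue module is at (323,237) in the nest, the red one at (196,154) outside it. The orange tab is at (398,265) top and (291,326) side. I choose the blue one and will check it in a close crop.

```bash
cat > h.py <<'E'
import numpy as np,cv2
def load(n): return dict(np.load(n+".npz"))
def cast(c,px,z):
    px=np.atleast_2d(np.float64(px)); R=cv2.Rodrigues(c["rvec"])[0]; o=-R.T@c["tvec"]
    d=np.c_[(px[:,0]-c["cx"])/c["fx"],(px[:,1]-c["cy"])/c["fy"],np.ones(len(px))]@R
    return o+d*((z-o[2])/d[:,2])[:,None]
def proj(c,P):
    R=cv2.Rodrigues(c["rvec"])[0]; p=np.atleast_2d(P)@R.T+c["tvec"]
    return np.c_[c["fx"]*p[:,0]/p[:,2]+c["cx"],c["fy"]*p[:,1]/p[:,2]+c["cy"]]
def cloud(c):
    R=cv2.Rodrigues(c["rvec"])[0]; z=c["z_map"].astype(float); v,u=np.indices(z.shape)
    P=np.stack([(u-c["cx"])/c["fx"]*z,(v-c["cy"])/c["fy"]*z,z],-1)
    return (P-c["tvec"])@R
E
python3 - <<'E'
from h import *
a=load("top0"); im=a["frame"]
crop=cv2.resize(im[160:340,240:440],None,fx=4,fy=4,interpolation=cv2.INTER_CUBIC)
cv2.imwrite("pics/crop0.png",crop[:600,:800,::-1])
b=load("side0"); cv2.imwrite("pics/crop1.png",cv2.resize(b["frame"][210:360,200:400],None,fx=4,fy=4,interpolation=cv2.INTER_CUBIC)[...,::-1])
print("screws",cast(a,[(312,177),(422,213),(276,283),(388,322)],10).round(1))
R=cv2.Rodrigues(a["rvec"])[0];print("cam",-R.T@a["tvec"])
P=cloud(a); print(P[300,310],P[200,250],P[265,398],P[237,323],P[185,340])
hsv=cv2.cvtColor(im,cv2.COLOR_RGB2HSV)
for p in [(300,310),(310,360),(200,250),(370,250),(240,400)]: print(p,im[p[0],p[1]] ,hsv[p[0],p[1]])
E
```

```text
screws [[ 695.9  -13.1   10. ]
 [ 626.2 -218.    10. ]
 [ 497.5   55.7   10. ]
 [ 426.4 -149.4   10. ]]
cam [568.37766447  21.93972241 792.6293147 ]
[466.36990826  -7.02891179  10.63496207] [653.97151071 105.77353441  -0.83113564] [ 532.44440666 -157.66952514   62.48854601] [581.49845371 -29.45254147  53.56108567] [674.88550269 -61.62798441  47.21986714]
(300, 310) [126 126 126] [  0   0 126]
(310, 360) [125 125 125] [  0   0 125]
(200, 250) [126 122 117] [ 17  18 126]
(370, 250) [124 121 116] [ 19  16 124]
(240, 400) [125 126 125] [ 60   2 126]
```

View pics/crop0.png

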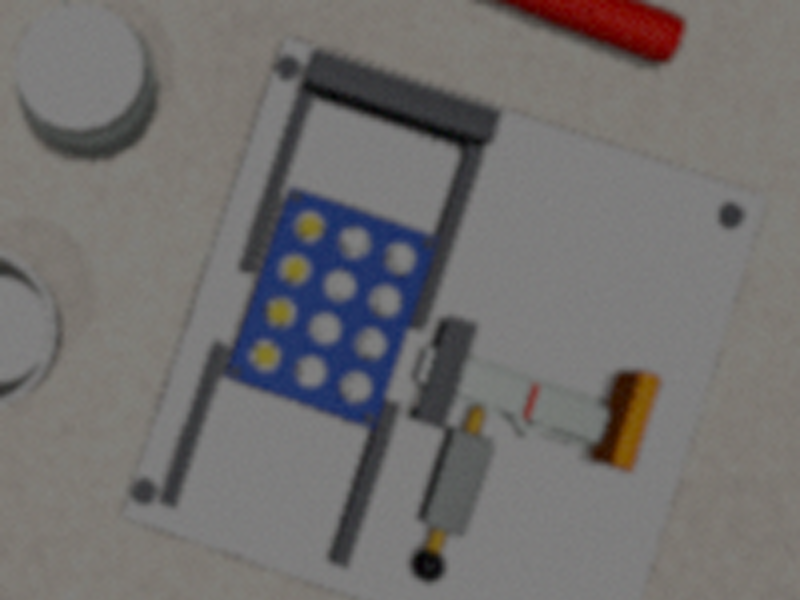

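View pics/crop1.png

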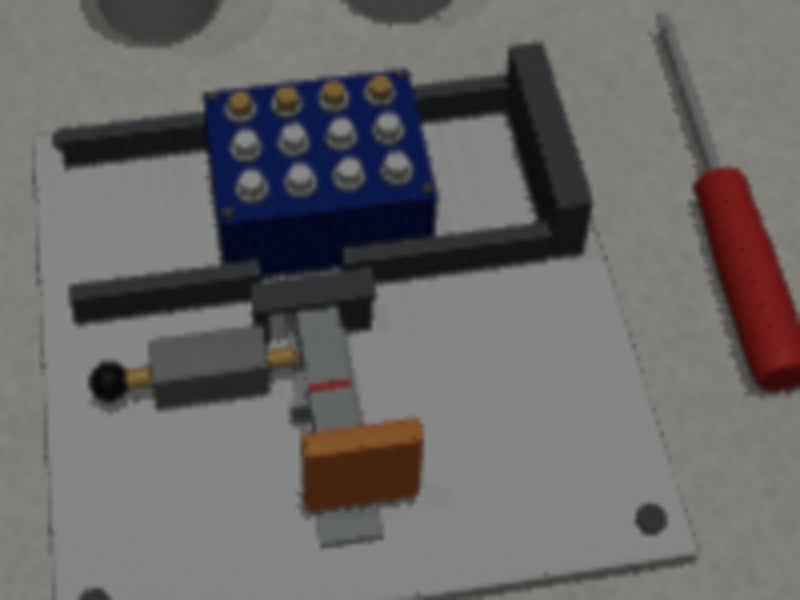

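The crops confirm the choice: the blue module with its connectors sits in the channel (crop px ~(335,305)) with free channel up to the fence, and the orange tab is the flat plate on the bolt. Next I measure the nest frame, the module offset and the tab.

```bash
python3 - <<'E'
from h import *
res={}
for n,sc in (("top0",[(312,177),(422,213),(276,283),(388,322)]),("side0",[(363,340),(224,361)])):
    c=load(n); im=c["frame"]; g=cv2.cvtColor(im,cv2.COLOR_RGB2GRAY)
    out=[]
    for (u,v) in sc:
        w=g[v-6:v+7,u-6:u+7].astype(float); m=np.clip(np.median(w)-12-w,0,None)
        yy,xx=np.indices(w.shape); lab=cv2.connectedComponents((m>0).astype(np.uint8))[1]
        k=lab[6,6]; m=m*(lab==k) if k else m
        out.append((u-6+(m*xx).sum()/m.sum(),v-6+(m*yy).sum()/m.sum()))
    W=cast(c,out,10)[:,:2]; print(n,np.round(out,1).tolist(),W.round(1).tolist()); res[n]=W
W=res["top0"]
d=W[0]-W[2]+W[1]-W[3]; e=W[0]-W[1]+W[2]-W[3]
print("yaw",np.degrees(np.arctan2(d[1],d[0])),np.degrees(np.arctan2(-e[0],e[1])),np.linalg.norm(d)/2,np.linalg.norm(e)/2)
yaw=np.arctan2(d[1],d[0])/2+np.arctan2(-e[0],e[1])/2
Rz=np.array([[np.cos(yaw),-np.sin(yaw)],[np.sin(yaw),np.cos(yaw)]])
org=W.mean(0)-Rz@[0,-30]
print("origin",org,"yaw",np.degrees(yaw))
np.savez("nest.npz",org=org,yaw=yaw)
toN=lambda p:(np.asarray(p)[...,:2]-org)@Rz
print("side screws in nest",toN(res["side0"]).round(1), "top",toN(W).round(1))
for n in ("top0","side0"):
    c=load(n); P=cloud(c); h=cv2.cvtColor(c["frame"],cv2.COLOR_RGB2HSV)
    blue=cv2.inRange(h,(108,120,40),(130,255,255))>0
    org_=cv2.inRange(h,(6,140,60),(18,255,255))>0
    for nm,m,zt in (("blue",blue,55),("orange",org_,62)):
        m=m&(c["z_map"]>0); q=P[m]; N=np.c_[toN(q),q[:,2]]
        N=N[(abs(N[:,0])<130)&(N[:,1]<95)&(N[:,1]>-155)]
        top=N[abs(N[:,2]-zt)<4]
        print(n,nm,len(N),len(top),"z",np.percentile(top[:,2],50).round(1),"x",np.percentile(top[:,0],[1,50,99]).round(1),"y",np.percentile(top[:,1],[1,50,99]).round(1))
Z=lambda x,y:(org+Rz@[x,y]).round(1)
print("fence",Z(95,30),"tab",Z(-8,-115))
E
```

```text
top0 [[314.9, 178.6], [422.2, 213.4], [277.8, 282.3], [388.1, 321.8]] [[692.8, -18.6], [625.4, -218.4], [498.7, 52.4], [426.8, -149.5]]
side0 [[362.3, 339.4], [223.1, 360.8]] [[626.5, -216.6], [427.1, -147.8]]
yaw -19.613583233309456 -19.117251337289627 208.4139079275171 212.58896816597135
origin [570.85872371 -55.21813483] yaw -19.36541728529954
side screws in nest [[ 106.  -133.8]
 [-104.9 -135. ]] top [[ 102.9   75. ]
 [ 105.6 -135.9]
 [-103.8   77.6]
 [-104.6 -136.7]]
top0 blue 1136 1128 z 54.2 x [-40.4   2.1  45.1] y [-4.9 29.5 62.7]
top0 orange 83 59 z 61.0 x [-22.1  -3.3  18.7] y [-114.  -108.9 -106. ]
side0 blue 1033 1032 z 55.9 x [-42.3   1.5  45.5] y [-5.9 22.3 61.4]
side0 orange 536 201 z 62.4 x [-22.7  -2.8  18. ] y [-116.5 -112.7 -106.9]
fence [670.4 -58.4] tab [ 525.2 -161.1]
```

```bash
cat >> h.py <<'E'
from scipy.spatial.transform import Rotation as Ro
YAW=np.radians(-19.07); ORG=np.array([570.5,-55.5])
RZ=np.array([[np.cos(YAW),-np.sin(YAW)],[np.sin(YAW),np.cos(YAW)]])
toN=lambda p:(np.asarray(p)[...,:2]-ORG)@RZ
toW=lambda x,y,z:np.r_[ORG+RZ@[x,y],z]
def tool(s):
    q=np.asarray(s["ee_rot"]); return Ro.from_quat(np.r_[q[1:],q[0]])
E
python3 - <<'E'
from h import *
from rig import telemetry
s=telemetry.sense(); R=tool(s).as_matrix(); print(R.round(3))
print("tcp in nest",toN(s["eef_pos"]).round(1))
for nm,N in (("x",[1,0]),("y",[0,1])):
    w=RZ@N; print("nest",nm,"in tool",(R.T@np.r_[w,0]).round(3))
for t in (toW(-85,30,200),toW(-85,30,22),toW(-8,-140,200)):
    print(t.round(1),"delta tool cm",(R.T@(t-s["eef_pos"])/10).round(2))
for n in("top0","side0"):
    c=load(n); q=toN(cloud(c)[cv2.inRange(cv2.cvtColor(c["frame"],cv2.COLOR_RGB2HSV),(108,120,40),(130,255,255))>0])
    q=q[(abs(q[:,0])<100)&(abs(q[:,1]-30)<60)]; print(n,np.percentile(q,[1,50,99],axis=0).round(1).tolist())
E
```

```text
[[ 0.348 -0.001 -0.937]
 [ 0.937 -0.001  0.348]
 [-0.001 -1.     0.   ]]
tcp in nest [-545.3  390.7]
nest x in tool [ 0.023 -0.    -1.   ]
nest y in tool [ 1.    -0.001  0.023]
[500.    0.6 200. ] delta tool cm [-35.     3.11 -46.85]
[500.    0.6  22. ] delta tool cm [-34.98  20.91 -46.85]
[ 517.2 -185.2  200. ] delta tool cm [-51.82   3.12 -54.94]
top0 [[-40.0, -4.5], [2.4, 29.9], [45.6, 63.3]]
side0 [[-41.9, -5.6], [2.1, 22.8], [45.9, 61.9]]
```

```bash
python3 -m handwheel '[{"delta_pos":[-3,0,-4],"twist":[0,-0.023,0],"jaw":0},{"delta_pos":[-5.5,0.3,-7],"twist":[0,-0.023,0],"jaw":0},{"delta_pos":[-8,0.6,-10],"twist":[0,-0.023,0],"jaw":0},{"delta_pos":[-10.5,1,-13.5],"twist":[0,-0.023,0],"jaw":0},{"delta_pos":[-13,1.2,-17],"twist":[0,-0.023,0],"jaw":0},{"delta_pos":[-15,1.5,-20],"twist":[0,-0.023,0],"jaw":0},{"delta_pos":[-17.5,1.8,-23],"twist":[0,-0.023,0],"jaw":0},{"delta_pos":[-20,2,-26],"twist":[0,-0.023,0],"jaw":0},{"delta_pos":[-22,2.2,-29],"twist":[0,-0.023,0],"jaw":0},{"delta_pos":[-24,2.4,-32],"twist":[0,-0.023,0],"jaw":0}]'
cat > st.py <<'E'
from h import *
from rig import telemetry
import sys
s=telemetry.sense(); R=tool(s).as_matrix(); p=s["eef_pos"]
print("t",round(s["time_s"],2),"nest",toN(p).round(1),"z",p[2].round(1),"F nest",(RZ.T@s["force"][:2]).round(1),"Fz",s["force"][2].round(1),"jaw",round(s["grip_width"],3))
print("down",R[:,1].round(3),"nestx,y in tool",(R.T@np.r_[RZ@[1,0],0]).round(3),(R.T@np.r_[RZ@[0,1],0]).round(3))
for a in sys.argv[1:]:
    t=toW(*map(float,a.split(","))); print(a,"delta tool cm",(R.T@(t-p)/10).round(2))
E
python3 st.py=-85 2>/dev/null; python3 st.py -- 2>/dev/null || python3 st.py
```

```text
time_s: 0.93
eef_pos: [399.8, 153.8, 207.2]
ee_rot: [0.576, -0.576, -0.41, 0.41]
force: [1.0, 0.9, 1.0]
grip_width: 0.003
t 0.93 nest [-229.8  142.1] z 207.2 F nest [0.7 1.2] Fz 1.0 jaw 0.003
down [-0.  0. -1.] nestx,y in tool [ 0. -0. -1.] [ 1. -0.  0.]
t 0.93 nest [-229.8  142.1] z 207.2 F nest [0.7 1.2] Fz 1.0 jaw 0.003
down [-0.  0. -1.] nestx,y in tool [ 0. -0. -1.] [ 1. -0.  0.]
```

```bash
python3 -m handwheel '[{"delta_pos":[-2.8,0,-3],"twist":[0,0,0],"jaw":0},{"delta_pos":[-5.6,1,-6],"twist":[0,0,0],"jaw":0},{"delta_pos":[-8,2.5,-9],"twist":[0,0,0],"jaw":0},{"delta_pos":[-10,4.5,-12],"twist":[0,0,0],"jaw":0},{"delta_pos":[-11.2,7,-14.5],"twist":[0,0,0],"jaw":0},{"delta_pos":[-11.2,9.5,-14.5],"twist":[0,0,0],"jaw":0},{"delta_pos":[-11.2,12,-14.5],"twist":[0,0,0],"jaw":0},{"delta_pos":[-11.2,14,-14.5],"twist":[0,0,0],"jaw":0},{"delta_pos":[-11.2,14.7,-14.5],"twist":[0,0,0],"jaw":0},{"delta_pos":[-11.2,14.7,-14.5],"twist":[0,0,0],"jaw":0}]'
python3 st.py; python3 - <<'E'
from h import *
from rig import imaging
a=imaging.capture("side");b=imaging.capture("top")
cv2.imwrite("pics/s1.png",np.vstack([cv2.resize(c["frame"][y:y+150,x:x+400//2],None,fx=2,fy=2,interpolation=cv2.INTER_CUBIC) for c,x,y in((a,180,210),(b,250,150))])[...,::-1])
E
```

```text
time_s: 1.77
eef_pos: [498.8, 2.7, 58.9]
ee_rot: [0.577, -0.575, -0.409, 0.411]
force: [0.0, -0.0, 0.4]
grip_width: -0.001
t 1.77 nest [-86.8  31.5] z 58.9 F nest [ 0. -0.] Fz 0.4 jaw -0.001
down [-0.003  0.001 -1.   ] nestx,y in tool [ 0.    -0.003 -1.   ] [ 1. -0.  0.]
```

View pics/s1.png

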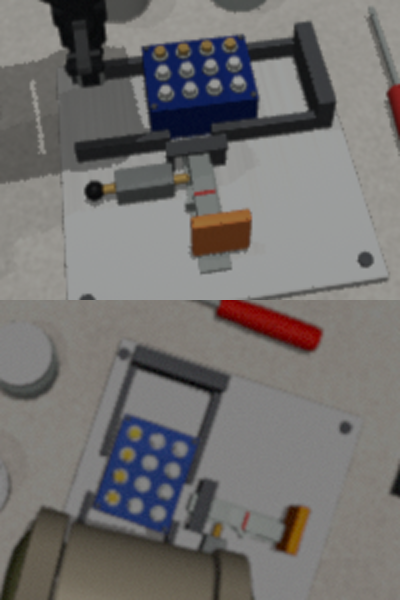

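The fingers (side crop px ~(85,70)) are shut above the channel, behind the module's back face and clear of the rails. I lower and approach.

```bash
python3 -m handwheel '[{"delta_pos":[0,1.5,0],"twist":[0,0,0],"jaw":0},{"delta_pos":[0,2.8,0],"twist":[0,0,0],"jaw":0},{"delta_pos":[0,3.7,0],"twist":[0,0,0],"jaw":0},{"delta_pos":[0,3.7,0],"twist":[0,0,0],"jaw":0},{"delta_pos":[0,3.7,-0.5],"twist":[0,0,0],"jaw":0},{"delta_pos":[0,3.7,-1],"twist":[0,0,0],"jaw":0},{"delta_pos":[0,3.7,-1.5],"twist":[0,0,0],"jaw":0},{"delta_pos":[0,3.7,-2],"twist":[0,0,0],"jaw":0},{"delta_pos":[0,3.7,-2.5],"twist":[0,0,0],"jaw":0},{"delta_pos":[0,3.7,-2.5],"twist":[0,0,0],"jaw":0}]'
python3 st.py
```

```text
time_s: 2.7
eef_pos: [524.4, -6.2, 23.6]
ee_rot: [-0.576, 0.576, 0.41, -0.41]
force: [-0.1, 0.3, -0.8]
grip_width: 0.004
t 2.7 nest [-59.7  31.6] z 23.6 F nest [-0.2  0.2] Fz -0.8 jaw 0.004
down [ 0.001 -0.    -1.   ] nestx,y in tool [ 0.     0.001 -1.   ] [1. 0. 0.]
```

```bash
python3 -m handwheel '[{"delta_pos":[-0.1,0,-0.4],"twist":[0,0,0],"jaw":0},{"delta_pos":[-0.1,0,-0.8],"twist":[0,0,0],"jaw":0},{"delta_pos":[-0.1,0,-1.2],"twist":[0,0,0],"jaw":0},{"delta_pos":[-0.1,0,-1.6],"twist":[0,0,0],"jaw":0},{"delta_pos":[-0.1,0,-2.0],"twist":[0,0,0],"jaw":0},{"delta_pos":[-0.1,0,-2.4],"twist":[0,0,0],"jaw":0},{"delta_pos":[-0.1,0,-2.8],"twist":[0,0,0],"jaw":0},{"delta_pos":[-0.1,0,-3.2],"twist":[0,0,0],"jaw":0},{"delta_pos":[-0.1,0,-3.6],"twist":[0,0,0],"jaw":0},{"delta_pos":[-0.1,0,-4.0],"twist":[0,0,0],"jaw":0}]'
python3 st.py; cat > mod.py <<'E'
from h import *
from rig import imaging
import sys
for n in("side","top"):
    c=imaging.capture(n); np.savez(n+"_l.npz",**c)
    h=cv2.cvtColor(c["frame"],cv2.COLOR_RGB2HSV); P=cloud(c)
    m=(cv2.inRange(h,(108,120,40),(130,255,255))>0); q=np.c_[toN(P[m]),P[m][:,2]]; q=q[(abs(q[:,0])<110)&(abs(q[:,1]-30)<60)&(q[:,2]>50)]
    if len(q): print(n,len(q),"blue x",np.percentile(q[:,0],[1,50,99]).round(1),"z",np.median(q[:,2]).round(1))
    m=(cv2.inRange(h,(6,140,60),(18,255,255))>0); q=np.c_[toN(P[m]),P[m][:,2]]; q=q[(abs(q[:,0]+2)<26)&(q[:,1]<-20)&(q[:,1]>-150)&(q[:,2]>57)]
    if len(q): print(n,len(q),"tab y",np.percentile(q[:,1],[1,50,99]).round(1))
x=[load("side_l")["frame"][210:360,180:380],load("top_l")["frame"][150:300,250:450]]
cv2.imwrite(f"pics/{sys.argv[1]}.png",np.vstack([cv2.resize(i,None,fx=2,fy=2,interpolation=cv2.INTER_CUBIC) for i in x])[...,::-1])
E
python3 mod.py s2
```

```text
time_s: 3.53
eef_pos: [561.2, -19.8, 23.2]
ee_rot: [0.576, -0.576, -0.41, 0.41]
force: [-2.7, 1.4, 1.5]
grip_width: 0.001
t 3.53 nest [-20.5  30.7] z 23.2 F nest [-3.   0.5] Fz 1.5 jaw 0.001
down [-0.  0. -1.] nestx,y in tool [-0. -0. -1.] [ 1.  0. -0.]
side 972 blue x [-7.4 37.4 78.9] z 55.8
side 209 tab y [-116.  -112.6 -106.9]
top 453 blue x [43.1 61.4 80. ] z 54.1
top 58 tab y [-113.9 -107.7 -105.7]
```

View pics/s2.png

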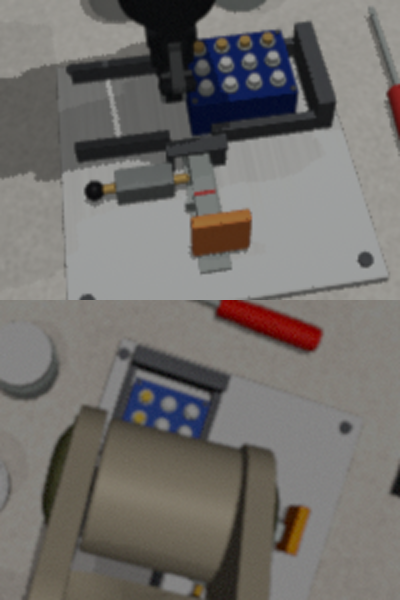

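The fingers at side crop (170,80) are pushing the module straight; its front is at nest x≈80, so about 15 mm remain. Pushing force is 3 N.

```bash
python3 -m handwheel '[{"delta_pos":[0,0,-0.3],"twist":[0,0,0],"jaw":0},{"delta_pos":[0,0,-0.6],"twist":[0,0,0],"jaw":0},{"delta_pos":[0,0,-0.8],"twist":[0,0,0],"jaw":0},{"delta_pos":[0,0,-1.0],"twist":[0,0,0],"jaw":0},{"delta_pos":[0,0,-1.2],"twist":[0,0,0],"jaw":0},{"delta_pos":[0,0,-1.3],"twist":[0,0,0],"jaw":0},{"delta_pos":[0,0,-1.4],"twist":[0,0,0],"jaw":0},{"delta_pos":[0,0,-1.5],"twist":[0,0,0],"jaw":0},{"delta_pos":[0,0,-1.5],"twist":[0,0,0],"jaw":0},{"delta_pos":[0,0,-1.5],"twist":[0,0,0],"jaw":0}]'
python3 st.py
```

```text
time_s: 4.47
eef_pos: [574.2, -24.4, 23.3]
ee_rot: [0.576, -0.575, -0.41, 0.411]
force: [-6.2, 1.4, 3.5]
grip_width: 0.001
t 4.47 nest [-6.6 30.7] z 23.3 F nest [-6.3 -0.7] Fz 3.5 jaw 0.001
down [-0.002  0.    -1.   ] nestx,y in tool [-0.    -0.002 -1.   ] [ 1. -0. -0.]
```

```bash
python3 -m handwheel '[{"delta_pos":[0,0,-0.1],"twist":[0,0,0],"jaw":0},{"delta_pos":[0,0,-0.1],"twist":[0,0,0],"jaw":0},{"delta_pos":[0,0,-0.2],"twist":[0,0,0],"jaw":0},{"delta_pos":[0,0,-0.2],"twist":[0,0,0],"jaw":0},{"delta_pos":[0,0,-0.2],"twist":[0,0,0],"jaw":0},{"delta_pos":[0,0,-0.3],"twist":[0,0,0],"jaw":0},{"delta_pos":[0,0,-0.3],"twist":[0,0,0],"jaw":0},{"delta_pos":[0,0,-0.3],"twist":[0,0,0],"jaw":0},{"delta_pos":[0,0,-0.3],"twist":[0,0,0],"jaw":0},{"delta_pos":[0,0,-0.3],"twist":[0,0,0],"jaw":0}]'
python3 st.py; python3 mod.py s3
```

```text
time_s: 5.3
eef_pos: [574.2, -24.3, 23.3]
ee_rot: [0.578, -0.573, -0.408, 0.413]
force: [-24.9, 5.2, 17.7]
grip_width: -0.001
t 5.3 nest [-6.7 30.7] z 23.3 F nest [-25.2  -3.2] Fz 17.7 jaw -0.001
down [-0.01   0.002 -1.   ] nestx,y in tool [-0.001 -0.01  -1.   ] [ 1.    -0.001 -0.001]
side 946 blue x [ 7.1 52.4 94.2] z 55.9
side 213 tab y [-116.3 -112.7 -106.5]
top 389 blue x [62.3 81.9 95. ] z 54.3
top 53 tab y [-114.  -110.1 -105.7]
```

View pics/s3.png

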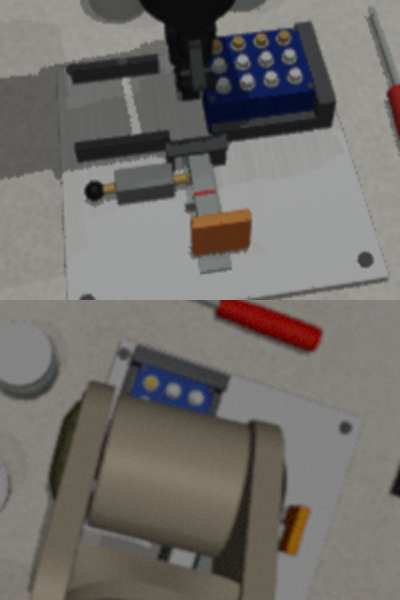

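Home: the force rose to 25 N with no further motion, and the module's front is at nest x≈95 against the fence (side crop (310,80)). I back off and rise.

```bash
python3 -m handwheel '[{"delta_pos":[0,0,0.5],"twist":[0,0,0],"jaw":0},{"delta_pos":[0,0,1.2],"twist":[0,0,0],"jaw":0},{"delta_pos":[0,0,2.0],"twist":[0,0,0],"jaw":0},{"delta_pos":[0,0,2.6],"twist":[0,0,0],"jaw":0},{"delta_pos":[0,-1,3],"twist":[0,0,0],"jaw":0},{"delta_pos":[0,-3,3],"twist":[0,0,0],"jaw":0},{"delta_pos":[0,-5,3],"twist":[0,0,0],"jaw":0},{"delta_pos":[0,-7.5,3],"twist":[0,0,0],"jaw":0},{"delta_pos":[0,-10,3],"twist":[0,0,0],"jaw":0},{"delta_pos":[0,-10,3],"twist":[0,0,0],"jaw":0}]'
python3 st.py -8,-145,124 -8,-145,34
```

```text
time_s: 6.23
eef_pos: [551.6, -16.2, 128.8]
ee_rot: [-0.573, 0.578, 0.412, -0.408]
force: [-0.0, -1.0, 0.7]
grip_width: 0.004
t 6.23 nest [-30.7  31. ] z 128.8 F nest [ 0.3 -1. ] Fz 0.7 jaw 0.004
down [ 0.009 -0.002 -1.   ] nestx,y in tool [-0.     0.009 -1.   ] [ 1.     0.001 -0.   ]
-8,-145,124 delta tool cm [-17.6    0.49  -2.26]
-8,-145,34 delta tool cm [-17.6    9.49  -2.18]
```

```bash
python3 -c "
from rig import telemetry;print(telemetry.sense()['joints'].round(3))"
```

```text
[-0.242  0.465  1.559  0.     1.108 -1.48 ]
```

```bash
python3 -m handwheel '[{"delta_pos":[-2,0,-0.3],"twist":[0,0.12,0],"jaw":0},{"delta_pos":[-4,0,-0.5],"twist":[0,0.24,0],"jaw":0},{"delta_pos":[-6,0,-0.8],"twist":[0,0.36,0],"jaw":0},{"delta_pos":[-8,0,-1],"twist":[0,0.48,0],"jaw":0},{"delta_pos":[-10,0,-1.3],"twist":[0,0.6,0],"jaw":0},{"delta_pos":[-12,0,-1.6],"twist":[0,0.72,0],"jaw":0},{"delta_pos":[-14,0,-1.9],"twist":[0,0.84,0],"jaw":0},{"delta_pos":[-16,0,-2.2],"twist":[0,0.96,0],"jaw":0},{"delta_pos":[-17.6,0,-2.3],"twist":[0,1.08,0],"jaw":0},{"delta_pos":[-17.6,0,-2.3],"twist":[0,1.2,0],"jaw":0}]'
python3 st.py; python3 -m handwheel '[{"delta_pos":[0,0,0],"twist":[0,0.12,0],"jaw":0},{"delta_pos":[0,0,0],"twist":[0,0.24,0],"jaw":0},{"delta_pos":[0,0,0],"twist":[0,0.37,0],"jaw":0},{"delta_pos":[0,0,0],"twist":[0,0.37,0],"jaw":0},{"delta_pos":[0,0,0],"twist":[0,0.37,0],"jaw":0},{"delta_pos":[0,1,0],"twist":[0,0.37,0],"jaw":0},{"delta_pos":[0,2,0],"twist":[0,0.37,0],"jaw":0},{"delta_pos":[0,3,0],"twist":[0,0.37,0],"jaw":0},{"delta_pos":[0,3,0],"twist":[0,0.37,0],"jaw":0},{"delta_pos":[0,3,0],"twist":[0,0.37,0],"jaw":0}]'
python3 st.py -8,-145,34; python3 mod.py s4
```

```text
time_s: 7.07
eef_pos: [513.1, -192.2, 123.5]
ee_rot: [-0.707, 0.707, 0.011, -0.01]
force: [0.2, 0.6, 0.2]
grip_width: -0.003
t 7.07 nest [  -9.6 -148. ] z 123.5 F nest [0.  0.7] Fz 0.2 jaw -0.003
down [ 0.001 -0.001 -1.   ] nestx,y in tool [ 0.935  0.001 -0.354] [ 0.354 -0.001  0.935]
time_s: 7.9
eef_pos: [513.3, -189.4, 92.3]
ee_rot: [0.698, -0.697, 0.117, -0.116]
force: [-0.7, -0.1, -0.2]
grip_width: -0.001
t 7.9 nest [ -10.3 -145.3] z 92.3 F nest [-0.6 -0.3] Fz -0.2 jaw -0.001
down [-0.002  0.001 -1.   ] nestx,y in tool [ 1.    -0.002 -0.001] [0.001 0.    1.   ]
-8,-145,34 delta tool cm [0.24 5.83 0.02]
side 8 tab y [-115.8 -114.8 -114.5]
top 1179 blue x [ 6.2 50.2 94.5] z 54.2
top 130 tab y [-114.6 -109.8 -105.8]
```

View pics/s4.png

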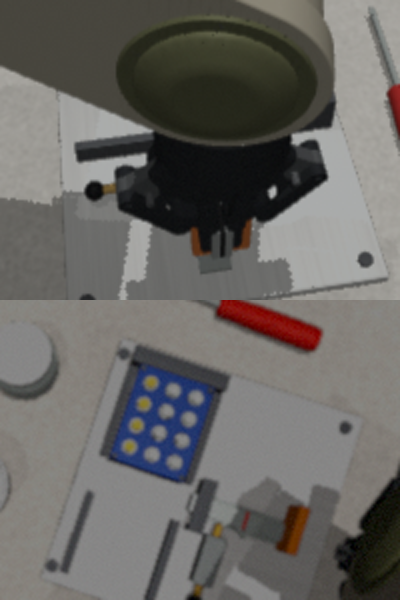

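Top crop: module home (x 6–94), tab at (293,530), gripper on the tab's outer side. I lower to z≈34 and approach the tab face.

```bash
python3 -m handwheel '[{"delta_pos":[0.2,1.5,0],"twist":[0,0,0],"jaw":0},{"delta_pos":[0.2,3,0],"twist":[0,0,0],"jaw":0},{"delta_pos":[0.2,4.5,0],"twist":[0,0,0],"jaw":0},{"delta_pos":[0.2,5.8,0],"twist":[0,0,0],"jaw":0},{"delta_pos":[0.2,5.8,0],"twist":[0,0,0],"jaw":0},{"delta_pos":[0.2,5.8,0.5],"twist":[0,0,0],"jaw":0},{"delta_pos":[0.2,5.8,1],"twist":[0,0,0],"jaw":0},{"delta_pos":[0.2,5.8,1.5],"twist":[0,0,0],"jaw":0},{"delta_pos":[0.2,5.8,1.8],"twist":[0,0,0],"jaw":0},{"delta_pos":[0.2,5.8,1.8],"twist":[0,0,0],"jaw":0}]'
python3 st.py
```

```text
time_s: 8.83
eef_pos: [521.9, -172.6, 35.9]
ee_rot: [-0.697, 0.698, -0.116, 0.117]
force: [0.0, 1.1, -0.7]
grip_width: -0.001
t 8.83 nest [  -7.6 -126.5] z 35.9 F nest [-0.3  1. ] Fz -0.7 jaw -0.001
down [ 0.001 -0.    -1.   ] nestx,y in tool [ 1.     0.001 -0.002] [ 0.002 -0.     1.   ]
```

```bash
python3 -m handwheel '[{"delta_pos":[0,0,0.5],"twist":[0,0,0],"jaw":0},{"delta_pos":[0,0,1.0],"twist":[0,0,0],"jaw":0},{"delta_pos":[0,0,1.5],"twist":[0,0,0],"jaw":0},{"delta_pos":[0,0,2.0],"twist":[0,0,0],"jaw":0},{"delta_pos":[0,0,2.5],"twist":[0,0,0],"jaw":0},{"delta_pos":[0,0,3.0],"twist":[0,0,0],"jaw":0},{"delta_pos":[0,0,3.4],"twist":[0,0,0],"jaw":0},{"delta_pos":[0,0,3.8],"twist":[0,0,0],"jaw":0},{"delta_pos":[0,0,4.1],"twist":[0,0,0],"jaw":0},{"delta_pos":[0,0,4.1],"twist":[0,0,0],"jaw":0}]'
python3 st.py; python3 mod.py s5
```

```text
time_s: 9.67
eef_pos: [535.2, -134.7, 35.7]
ee_rot: [-0.697, 0.698, -0.116, 0.117]
force: [-2.1, -6.6, 3.5]
grip_width: -0.002
t 9.67 nest [ -7.5 -86.4] z 35.7 F nest [ 0.2 -7. ] Fz 3.5 jaw -0.002
down [ 0.001 -0.001 -1.   ] nestx,y in tool [ 1.     0.001 -0.001] [ 0.001 -0.001  1.   ]
side 157 blue x [58.  84.1 94.5] z 55.5
top 1182 blue x [ 6.4 50.2 94.2] z 54.2
```

View pics/s5.png

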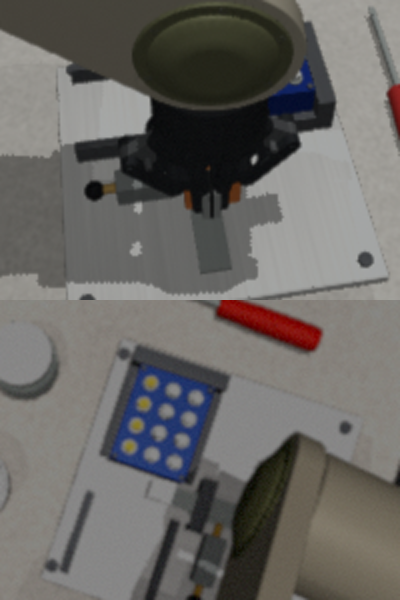

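Bolt at about 40 mm with 7 N, which matches the spring. The bar shows at top crop (165,492) in the channel behind the still-home module. I continue to the stop.

```bash
python3 -m handwheel '[{"delta_pos":[0,0,0.3],"twist":[0,0,0],"jaw":0},{"delta_pos":[0,0,0.6],"twist":[0,0,0],"jaw":0},{"delta_pos":[0,0,0.8],"twist":[0,0,0],"jaw":0},{"delta_pos":[0,0,0.9],"twist":[0,0,0],"jaw":0},{"delta_pos":[0,0,1.0],"twist":[0,0,0],"jaw":0},{"delta_pos":[0,0,1.1],"twist":[0,0,0],"jaw":0},{"delta_pos":[0,0,1.2],"twist":[0,0,0],"jaw":0},{"delta_pos":[0,0,1.2],"twist":[0,0,0],"jaw":0},{"delta_pos":[0,0,1.2],"twist":[0,0,0],"jaw":0},{"delta_pos":[0,0,1.2],"twist":[0,0,0],"jaw":0}]'
python3 st.py
```

```text
time_s: 10.6
eef_pos: [538.6, -124.8, 35.7]
ee_rot: [-0.696, 0.698, -0.117, 0.117]
force: [-5.8, -13.1, 4.5]
grip_width: 0.005
t 10.6 nest [ -7.5 -76. ] z 35.7 F nest [ -1.2 -14.3] Fz 4.5 jaw 0.005
down [-0.    -0.003 -1.   ] nestx,y in tool [ 1.     0.001 -0.001] [ 0.001 -0.003  1.   ]
```

At the stop: 14 N against a spring force of 8 N, with the TCP at y=-76, i.e. 50 mm of travel. I release it slowly.

```bash
python3 -m handwheel '[{"delta_pos":[0,0,-0.4],"twist":[0,0,0],"jaw":0},{"delta_pos":[0,0,-0.8],"twist":[0,0,0],"jaw":0},{"delta_pos":[0,0,-1.2],"twist":[0,0,0],"jaw":0},{"delta_pos":[0,0,-1.6],"twist":[0,0,0],"jaw":0},{"delta_pos":[0,0,-2.0],"twist":[0,0,0],"jaw":0},{"delta_pos":[0,0,-2.5],"twist":[0,0,0],"jaw":0},{"delta_pos":[0,0,-3.5],"twist":[0,0,0],"jaw":0},{"delta_pos":[0,0,-5],"twist":[0,0,0],"jaw":0},{"delta_pos":[0,0,-7],"twist":[0,0,0],"jaw":0},{"delta_pos":[0,0,-7.5],"twist":[0,0,0],"jaw":0}]'
python3 st.py; python3 mod.py s6
```

```text
time_s: 11.43
eef_pos: [513.7, -196.0, 35.2]
ee_rot: [-0.697, 0.697, -0.117, 0.117]
force: [-0.5, 0.0, -0.4]
grip_width: 0.002
t 11.43 nest [  -7.8 -151.3] z 35.2 F nest [-0.4 -0.1] Fz -0.4 jaw 0.002
down [ 0. -0. -1.] nestx,y in tool [1.    0.    0.001] [-0.001 -0.     1.   ]
top 1186 blue x [ 6.1 50.  94.4] z 54.2
top 132 tab y [-85.3 -80.7 -76.3]
```

View pics/s6.png

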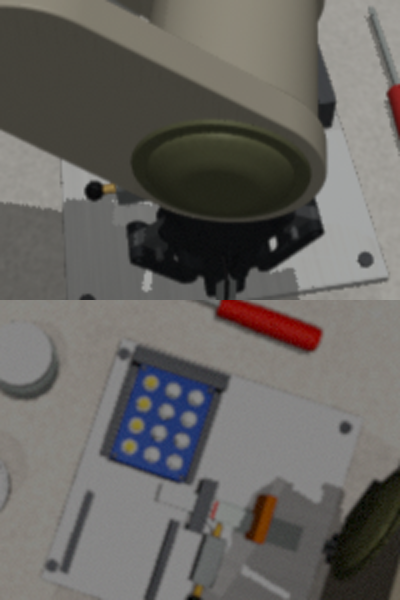

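The tab face now reads y=-85.3, against -114.6 before, so the bolt is caught at about 29–30 mm (tab at top crop (262,518), bar at (180,495) behind the module). I rise clear and check the whole scene.

```bash
python3 -m handwheel '[{"delta_pos":[0,-2,0],"twist":[0,0,0],"jaw":0},{"delta_pos":[0,-4,0],"twist":[0,0,0],"jaw":0},{"delta_pos":[0,-6,0],"twist":[0,0,0],"jaw":0},{"delta_pos":[0,-8,0],"twist":[0,0,0],"jaw":0},{"delta_pos":[0,-10,0],"twist":[0,0,0],"jaw":0},{"delta_pos":[0,-12,0],"twist":[0,0,0],"jaw":0},{"delta_pos":[0,-14,0],"twist":[0,0,0],"jaw":0},{"delta_pos":[0,-15,0],"twist":[0,0,0],"jaw":0},{"delta_pos":[0,-15,0],"twist":[0,0,0],"jaw":0},{"delta_pos":[0,-15,0],"twist":[0,0,0],"jaw":0}]'
python3 st.py; python3 mod.py s7; python3 -c "
import numpy as np,cv2
a=np.load('side_l.npz')['frame'];b=np.load('top_l.npz')['frame']
cv2.imwrite('pics/full.png',np.hstack([cv2.resize(i,(400,300)) for i in(a,b)])[...,::-1])"
```

```text
time_s: 12.37
eef_pos: [514.3, -193.5, 184.7]
ee_rot: [0.698, -0.697, 0.117, -0.117]
force: [-0.0, 0.0, 0.3]
grip_width: 0.003
t 12.37 nest [  -8.  -148.8] z 184.7 F nest [-0.  0.] Fz 0.3 jaw 0.003
down [-0.  0. -1.] nestx,y in tool [ 1.    -0.    -0.001] [0.001 0.    1.   ]
side 112 tab y [-87.  -84.3 -77.3]
top 1186 blue x [ 6.  50.2 94.4] z 54.2
top 131 tab y [-85.4 -80.5 -76.3]
```

View pics/full.png

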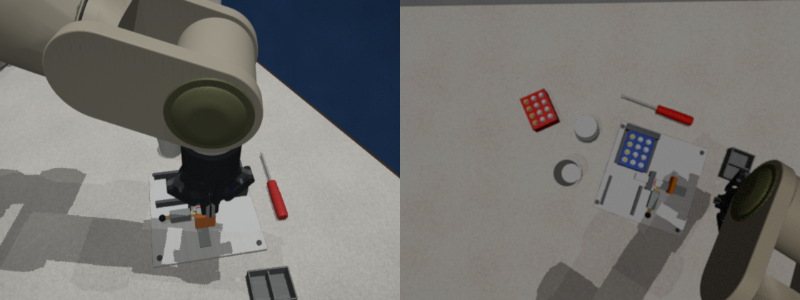

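```bash
python3 -c "
from rig import ctrl;print(ctrl.finish_job())"
```

```text
the job is handed in; nothing more can be done
None
```

The blue module is home against the fence and the bolt is caught on its stop pin behind it. The job was handed in at about 12.5 s of the 48 s allowed. It reports no verdict, so this rests on my own measurements.

- **Module:** I pushed it about 48 mm with the shut fingers until it stalled at 25 N. The last picture puts it at nest x 6.0 to 94.4 mm, centre 50.2 mm. Its top stayed at z 54 mm throughout, so it was not lifted.
- **Bolt:** I pushed the orange tab to its far stop, about 50 mm of travel, where the force rose to 14 N against 8 N from the spring. After release the tab's outer face read y = -85.4 mm, against -114.6 mm at rest, so the bolt sits at about 29 mm from the top view. The side view agrees at about 29 mm, though the arm hid part of the tab there. Both are within the 3 mm allowed around 30 mm.
- **At hand-in:** the tool stood at z = 185 mm and read about 0.3 N, touching nothing.
- **Other objects:** the cup, jar, parts box and screwdriver looked unmoved in the last pictures. I compared them by eye only, and the gripper hid part of the parts box in the top view.
- **Disagreement:** two screws near the fence and rail gave a yaw about 0.3° off. I set the nest frame from the other two, which agreed between the cameras to about 2 mm.

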